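Put the member cards away and shut the stayed lid of the card chest

TASK

Put the banded stack of member cards into the open wooden chest, lying clear of the folding lid stay. Then lift the knee of the stay past centre by its black knob to unlock it, and lower the lid gently until it is fully shut.

Things in the scene. Friction and masses are not known exactly. Their poses are not given: they have to be found in the camera images.
- chest: Open wooden chest fixed to the worktop, 220 (x) x 260 (y) x 105 mm high, walls and floor 8 mm thick. Origin: centre of its underside; x points from its front (robot side) to its back where the lid is hinged, y to its left, z up.
- lid_hinge (a point): Middle of the lid's hinge line, 105 mm behind the chest's centre (x) and 105 mm up, level with the rim; the hinge line runs along the chest's y. Axes as the chest's.
- lid (a joint): Lid angle, rad: 0 as it stands at the start (open, 85 degrees up from shut, held by the locked stay), 1.484 fully shut on the rim; it grows as the lid is lowered and can go to -0.06. The hinge is stiff (0.6 N m): once unlocked, the lid stays where it is left and has to be pushed down all the way (about 3 to 4 N near its edge); it does not fall by itself.
- lid_edge (a point): Middle of the lid's free edge, on its outer (upper when shut) face, 218 mm from the hinge line. The lid is a board 260 mm wide and 10 mm thick with a small steel finger lip in the middle of the free edge (80 mm wide, reaching 13 mm beyond it). When the lid is open, there is free room behind it to push its outer face forward and down.
- knee (a joint): Knee of the folding stay, rad: 0 at the start (locked: sagging back on its stop), 0.25 straight (dead centre), above 0.25 past centre, unlocked; about 2.96 when the lid is shut. It grows as the knob is lifted. While the knee is below centre the lid cannot be lowered.
- stay_knob (a point): Centre of the black knob at the stay's knee, in front of the lid: a cylinder 22 mm across, 24 mm long along the chest's y (pinch it along y, over its ends), on a 34 mm tab. It is fixed to the lower arm and moves on an 89 mm circle about stay_pivot: 0.14 rad up and forward (to the chest's -x) brings the knee to dead centre, more unlocks it; the lid gives 1 degree. It stays where it is let go.
- stay_pivot (a point): Lower pivot of the stay, on the inside of the chest's left wall, 10 mm below the rim; the lower arm turns about the chest's y direction here. When the lid shuts, the stay folds down inside the chest in the 45 mm next to that (+y) wall, to about 10 mm above the floor: the cards must not lie there. Axes as the chest's.
- cards_mid (a point): Centre of the banded stack of plastic member cards, 56 (x) x 87 (y) x 14 mm high, one rigid block of about 0.09 kg, lying flat on the worktop left of the chest; this point is 7 mm above its underside, axes along its sides. Grasp across the 56 mm.
Things that resemble listed ones, but are neither listed nor needed, are in the scene too. Of the things that look like the part that bears cards_mid, take the one that is farthest to the robot's right at the start.

How it is judged (in metres and radians):
On the way, in this order (a step that is already met when the one before it is completed fails the run):
1. the card stack lies in the chest, lid still open (x of cards_mid in the frame of chest between -0.1 and 0.1 m and y of cards_mid in the frame of chest between -0.12 and 0.07 m and z of cards_mid in the frame of chest between 0 and 0.04 m and angle between cards_mid's own z axis and vertical below 0.3 rad and value of joint lid below 0.3 rad), for 0.2 s.
2. the knee of the stay is past centre, the lid still up (value of joint knee above 0.3 rad and value of joint lid below 0.7 rad), for 0.1 s.
At the end, for the whole second after the job is handed in: The lid is shut (within 0.034 rad of the rim) and still; the card stack lies flat on the chest's floor, inside its walls, its centre at least 60 mm from the wall on the stay's side (x of cards_mid in the frame of chest between -0.1 and 0.1 m and y of cards_mid in the frame of chest between -0.12 and 0.07 m and z of cards_mid in the frame of chest between 0 and 0.04 m and angle between cards_mid's own z axis and vertical below 0.3 rad and value of joint lid above 1.45 rad and velocity of joint lid below 0.05 rad/s); the robot touches nothing.
It fails at once if the lid is slammed (faster than 2 rad/s) (velocity of joint lid above 2 rad/s).
It also fails if it takes over 72 s, if anything falls off the work surface, if the arm or the gripper's body presses on something with over 40 N, if the wrist force passes 120 N, or if a joint passes its speed limit or range.

ROBOT

A 6-joint arm with a two-finger parallel gripper is mounted at the origin on a cart in front of the work surface, level with it; the furniture and walls round the work are solid. World frame = base frame: x ahead of the robot, y to its left, z up, the work surface at z = 0. Lengths are in mm, angles in rad, forces in N, time in s.
With the tool pointing down it reaches from about 225 to 725 mm from the base axis. Payload 3.1 kg.
Tool frame: the origin (TCP) lies on the mounting face of the last link; the fingertips stand 173 mm ahead of it and the grasp point (between the pads) lies hold_point_z ahead of it (hold_point_z is the distance from the TCP to the grasp point, in mm); z points along the fingers, y is the direction in which the jaws open and shut (so a half turn about z gives the same grasp; the last joint's range is limited). The gripper opens to 85 mm and grips with 20 to 120 N. Pads are 22 mm wide; open, the fingers measure 114 mm over their backs; the gripper's body (76 mm by 85 mm) begins 54 mm behind the grasp point. The pads swing forward as they close: fully open they stand 13 mm farther back than shut.
Start: joints at [1.134, 0.048, 0.099, 1.622, 0, 1.443], TCP at [159.563, 500.158, 404.712] pointing down, gripper open.
Joint ranges: [-2.91, 2.91], [-0.99, 1.94], [-1.21, 1.42], [-2.12, 2.29], [-1.49, 1.47], [-3.14, 3.14]. Speed limits (rad/s): [2.79, 2.79, 3.14, 3.14, 3.14, 3.14].

INTERFACE

Orientations are given as a unit quaternion [x, y, z, w].
In Python, from bench import get_obs, snapshot, calibration, sign_off, hold_point_z gives the robot as it stands.
- The arm moves only by the tool drive_tool, never from a script. Its argument "targets" is text: rows parted by semicolons, each of 7 numbers parted by spaces: the shift along the tool's x, y, z in cm, then the turn, a rotation vector about the tool's x, y, z in degrees, then the opening, from -1 (shut) to 1 (fully open), so that 0 is half open. In form: x y z wx wy wz jaw; .... A call has exactly 8 rows; each row is the pose to reach, as a shift and turn from the pose measured when the call began, along the tool's axes at that moment; what a row does not reach only later rows make up. A row lasts 1/12 s, in which the tool goes at most 41.7 mm and 7.16 degrees, less where a joint would pass 70% of its speed; a pose out of reach is approached as far as the arm can. A call with a gripper value outside its range is refused whole. The fingers move at their own pace and stop on an object; "force" is the grip in N (left out, the last holds). Time passes only in rows, so rows that repeat a pose let the fingers close, or fill a call up. It gives the time, the measured TCP pose, the force and the opening at its end, in the units of the state.
- get_obs(): the state, without advancing time (a new reading comes with each control period).
- snapshot(name): name is "side" or "top" or "wrist"; returns the picture (400x640x3 uint8, red, green, blue); there is no depth.
- calibration(name): a dict with "intrinsics" (3x3 intrinsics, pixels), "k1" (the pictures are not rectified: a ray, as slopes to the right and down, at radius r is drawn at 1 + k1 r^2 times it, then the intrinsics apply), "view" (4x4, takes a point from world to camera coordinates). Camera axes: x right, y down, z forward; pixel columns grow to the right and rows downward; lengths in mm; the calibration is good to about 2 mm. A picture is of the moment at which its call begins: read the wrist's pose just before it. calibration takes no time and is no camera call; for the wrist camera it gives the pose at the moment of the call.
- sign_off(): hands the job in, once; it reports no verdict.
The state is a dict: "t": time; "joints": joint angles; "qvel": joint speeds; "tau": joint torques, N m; "eef_pos": TCP position; "orientation": TCP orientation; "ft_force": force on the tool from outside, world axes, zero at the start; "ft_torque": the same for the moment, N m; "gripper_width": opening from 0.0 (shut) to 1.0 (fully open).
Only numpy, scipy, OpenCV 4.12 (cv2) and the standard library are available. Lean on these libraries where they do the work, as an engineer would, in place of code of your own. Each camera call takes 0.05 s, during which the arm holds its last target.

## Working session

There is one attempt and no reset: what is moved stays moved. The work goes in short steps, Python scripts to look and compute and a tool call to move; the robot and the scene stay as the last step left them, time stands still between calls to the robot, and variables do not carry over. Pictures are saved under pics/ and viewed, and the job is handed in when it is done.

Besides the shell and the picture viewer there is one more tool, called after "Request:" as name(argument=value, ...) on one line, values as JSON. drive_tool: Moves the arm, as the interface text tells. Its arguments: {"type":"object","properties":{"targets":{"type":"string"},"force":{"type":"number"}},"required":["targets"]}

```bash
ls; mkdir -p pics; python3 - <<'E'
from bench import *
import cv2
print(get_obs(), hold_point_z if not callable(hold_point_z) else hold_point_z())
for n in ("side","top","wrist"):
    c=calibration(n); print(n,c)
    cv2.imwrite(f"pics/{n}0.png",snapshot(n)[:,:,::-1])
E
```

```text
pics
{'t': 0.0, 'joints': array([ 1.13422957e+00,  4.87468400e-02,  9.75775939e-02,  1.62198903e+00,
       -5.23915348e-06,  1.44302020e+00]), 'qvel': array([ 0.00105716, -0.00156564,  0.00013363, -0.00092323,  0.00150335,
        0.00116997]), 'tau': array([-9.17384132e-04, -3.38783956e+01,  3.20015001e+01,  2.03399855e-02,
       -4.17857709e-04,  7.37311780e-06]), 'eef_pos': array([159.46377646, 499.97955092, 403.50855687]), 'orientation': array([ 1.53782523e-01,  9.88104013e-01, -1.13499845e-03, -3.26316319e-04]), 'ft_force': array([-0.62049535,  0.01933302, -0.16051372]), 'ft_torque': array([ 0.00241744, -0.06515789, -0.00136592]), 'gripper_width': 0.9990246248421774} 154.70000000000002
side {'intrinsics': array([[403.66947426,   0.        , 309.77098255],
       [  0.        , 403.66947426, 209.09455248],
       [  0.        ,   0.        ,   1.        ]]), 'k1': -0.08918010110828074, 'view': array([[ 9.93249436e-01, -1.15412053e-01,  1.16453976e-02,
        -4.66709879e+02],
       [-6.67555209e-02, -6.50817829e-01, -7.56293497e-01,
         2.43633017e+02],
       [ 9.486441
[... 562 characters left out ...]
7.50130798e-03, -9.88525327e-01,
         1.27532936e+03],
       [ 0.00000000e+00,  0.00000000e+00,  0.00000000e+00,
         1.00000000e+00]])}
wrist {'intrinsics': array([[358.24589439,   0.        , 319.59813003],
       [  0.        , 358.24589439, 198.95728476],
       [  0.        ,   0.        ,   1.        ]]), 'k1': 0.0014251803067756108, 'view': array([[ 3.03746002e-01,  9.52750377e-01, -2.25513731e-03,
        -5.21442640e+02],
       [ 9.14018048e-01, -2.90728079e-01,  2.82927893e-01,
        -3.67374859e+01],
       [ 2.68904025e-01, -8.79994526e-02, -9.59138531e-01,
         3.78444083e+02],
       [ 0.00000000e+00,  0.00000000e+00,  0.00000000e+00,
         1.00000000e+00]])}
```

View pics/side0.png

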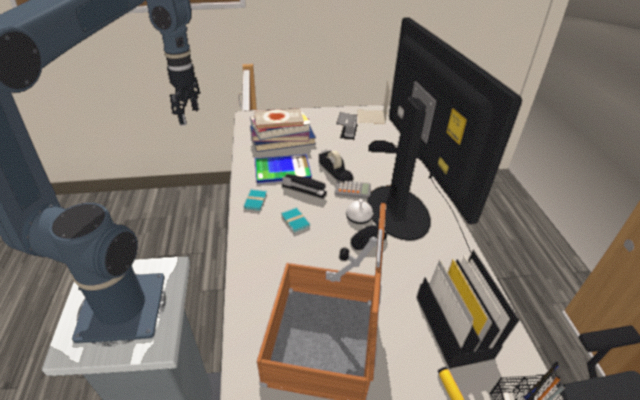

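View pics/top0.png

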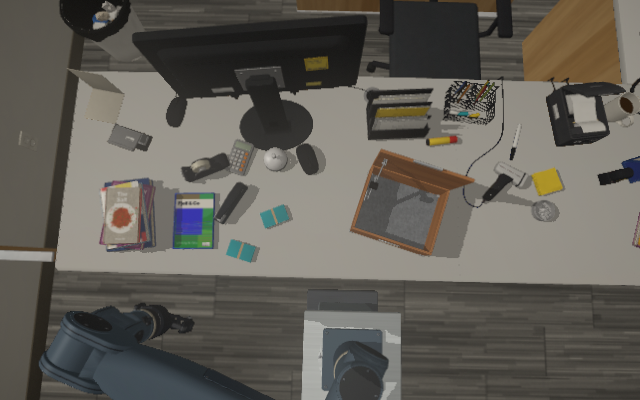

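View pics/wrist0.png

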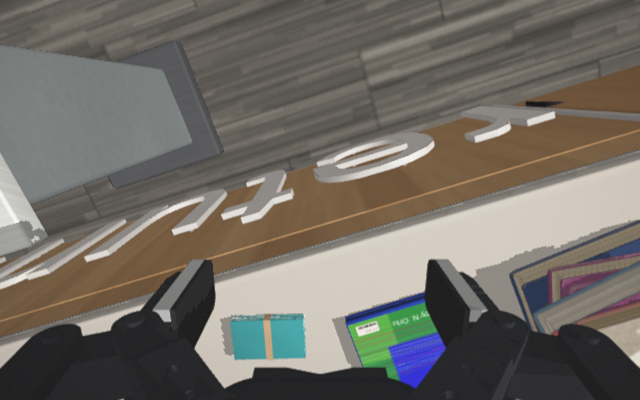

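The side view shows the chest at the lower middle and two teal stacks at (294,220) and (255,201). In the top view the stacks are at (274,216) and (240,251). The image's right is -y, so the stack farther to the robot's right is top (274,216), side (294,220). Next I'll take close crops.

```bash
python3 - <<'E'
import cv2
t=cv2.imread("pics/top0.png"); s=cv2.imread("pics/side0.png")
def crop(im,x0,y0,x1,y1,k,n): cv2.imwrite("pics/"+n,cv2.resize(im[y0:y1,x0:x1],None,fx=k,fy=k,interpolation=cv2.INTER_CUBIC))
crop(t,220,195,300,265,8,"c_top_cards.png")
crop(t,340,140,480,260,5,"c_top_chest.png")
crop(s,250,190,400,400,2.8,"c_side_chest.png")
crop(s,240,180,320,240,8,"c_side_cards.png")
E
```

```text
(no output)
```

View pics/c_top_cards.png

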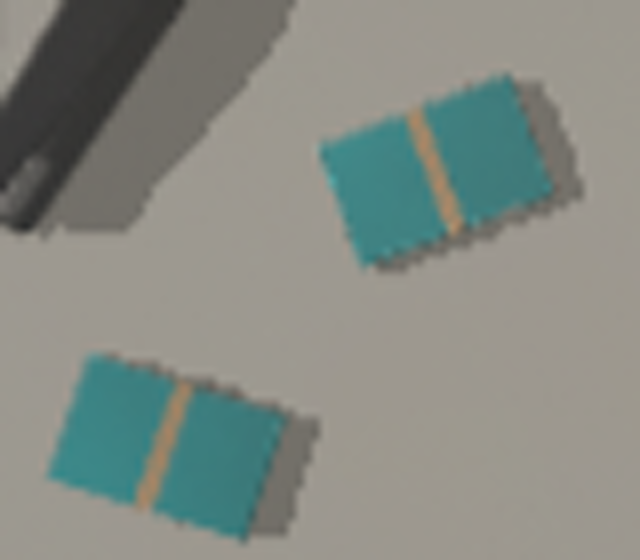

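View pics/c_top_chest.png

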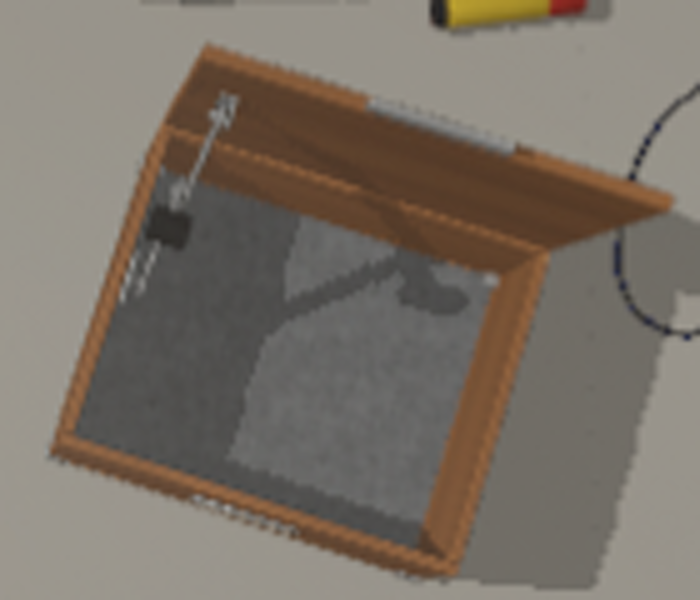

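View pics/c_side_chest.png

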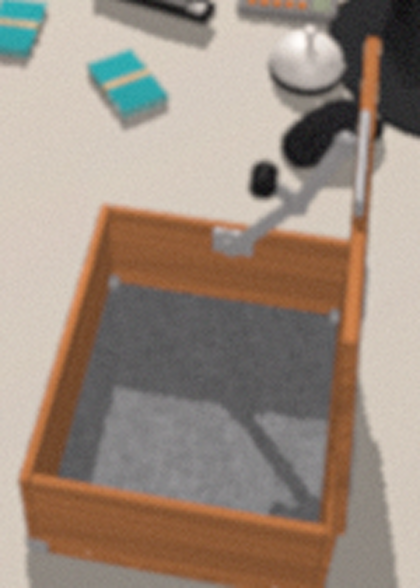

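View pics/c_side_cards.png

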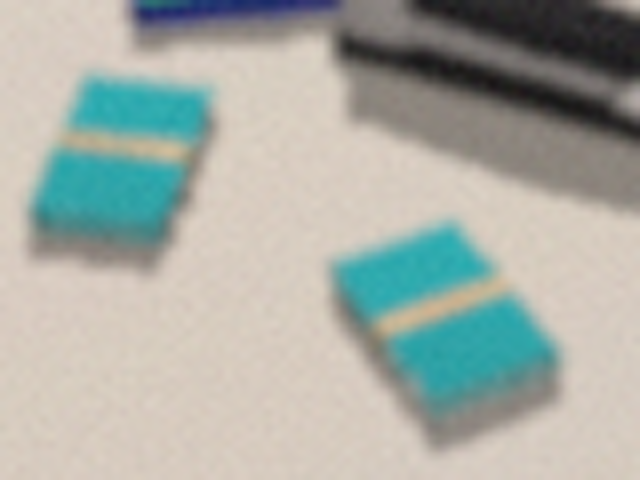

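Both crops show two teal stacks with tan bands. The one I need is the right-hand one, with top-crop corners (322,147), (508,75), (552,190) and (366,266). The chest is turned, with its left wall at the image left. The knob is at (168,228) in the top crop and (264,180) in the side crop.

```bash
cat > h.py <<'E'
import numpy as np, cv2
from scipy.optimize import least_squares
from scipy.spatial.transform import Rotation as R
from bench import *
def proj(c,P):
    P=np.atleast_2d(P).astype(float); v=c["view"]; q=P@v[:3,:3].T+v[:3,3]
    s=q[:,:2]/q[:,2:]; r2=(s**2).sum(1,keepdims=True); s=s*(1+c["k1"]*r2)
    K=c["intrinsics"]; return s*[K[0,0],K[1,1]]+K[:2,2]
def ray(c,px):
    K=c["intrinsics"]; d=(np.array(px,float)-K[:2,2])/[K[0,0],K[1,1]]; s=d.copy()
    for _ in range(20): s=d/(1+c["k1"]*(s@s))
    Rm=c["view"][:3,:3]; o=-Rm.T@c["view"][:3,3]; return o,Rm.T@np.r_[s,1]
def onz(c,px,z): o,d=ray(c,px); return o+d*(z-o[2])/d[2]
def tri(pairs):
    A=np.zeros((3,3));b=np.zeros(3)
    for c,px in pairs:
        o,d=ray(c,px); d/=np.linalg.norm(d); M=np.eye(3)-np.outer(d,d);A+=M;b+=M@o
    p=np.linalg.solve(A,b); return p,[np.linalg.norm(proj(c,p)[0]-px) for c,px in pairs]
E
python3 - <<'E'
from h import *
t=calibration("top"); s=calibration("side")
T=lambda l,o,k:np.array(l,float)/k+o
ct=T([(322,147),(508,75),(552,190),(366,266)],(220,195),8)-0.4
cs=T([(333,266),(456,220),(556,355),(432,408)],(240,180),8)-.4
def rep(P):
    P=np.array(P);print(P.mean(0).round(1)," edges",[np.linalg.norm(P[(i+1)%4]-P[i]).round(1) for i in range(4)], "ang",[np.degrees(np.arctan2(*(P[(i+1)%4]-P[i])[[1,0]])).round(1) for i in range(4)])
rep([onz(t,p,14) for p in ct]); rep([onz(s,p,14) for p in cs])
rt=T([(165,128),(52,447),(455,573),(548,253)],(340,140),5)-.4
rs=T([(105,206),(25,480)],(250,190),2.8)-.4
rep([onz(t,p,105) for p in rt]); print([onz(s,p,105) for p in rs],[onz(t,p,105) for p in rt])
loc=np.array([(110,130,105),(-110,130,105),(-110,-130,105),(110,-130,105)])
def W(p,l):
    c,q=np.cos(p[2]),np.sin(p[2]); return l@np.array([[c,q,0],[-q,c,0],[0,0,1]])+[p[0],p[1],0]
f=lambda p:np.r_[(proj(t,W(p,loc))-rt).ravel(),(proj(s,W(p,loc[1:3]))-rs).ravel()]
r=least_squares(f,[450,-150,-.2]);print(r.x,np.degrees(r.x[2]),f(r.x).round(1))
np.save("chest.npy",r.x)
k,e=tri([(t,T((168,228),(340,140),5)-.4),(s,T((264,180),(250,190),2.8)-.4)])
c,q=np.cos(r.x[2]),np.sin(r.x[2])
d=k-[r.x[0],r.x[1],0];print("knob",k,e,"chest frame",c*d[0]+q*d[1],-q*d[0]+c*d[1],d[2])
E
```

```text
[456.8 269.3  14. ]  edges [np.float64(83.9), np.float64(52.5), np.float64(84.0), np.float64(54.0)] ang [np.float64(-67.0), np.float64(-156.9), np.float64(114.0), np.float64(23.0)]
[456.4 268.4  14. ]  edges [np.float64(53.8), np.float64(85.5), np.float64(53.4), np.float64(87.1)] ang [np.float64(24.2), np.float64(-69.6), np.float64(-154.0), np.float64(110.7)]
[ 478.3 -138.8  105. ]  edges [np.float64(217.3), np.float64(260.7), np.float64(212.0), np.float64(254.8)] ang [np.float64(161.6), np.float64(-105.9), np.float64(-16.9), np.float64(73.0)]
[array([415.99753756,  12.64067777, 105.        ]), array([ 342.51574102, -231.72756668,  105.        ])] [array([617.8009864 , -49.55135693, 105.        ]), array([411.70241456,  19.19040095, 105.        ]), array([ 340.36951582, -231.51897928,  105.        ]), array([ 543.23788498, -293.23704735,  105.        ])]
[ 4.81832564e+02 -1.39473148e+02 -2.92745506e-01] -16.773081985800562 [-0.9 -2.1  0.8 -0.7  0.2  0.5  0.7 -2.  -1.  -1.2 -1.8  0.4]
knob [537.39436948 -42.52611226 182.77264297] [np.float64(0.017150320238620786), np.float64(0.023492592325512634)] chest frame 25.220767951953878 108.85657856185198 182.77264297247595
```

Request:
drive_tool(targets="-4.4 -1.6 0.9 0 0 6.1 1; -8.8 -3.2 1.8 0 0 12.2 1; -13.2 -4.9 2.8 0 0 18.3 1; -17.6 -6.5 3.7 0 0 24.4 1; -22 -8.1 4.6 0 0 30.5 1; -26.4 -9.7 5.5 0 0 36.6 1; -30.8 -11.4 6.5 0 0 42.7 1; -35.3 -13 7.4 0 0 48.8 1")

```text
t: 0.82
eef_pos: [418.3, 297.3, 338.8]
orientation: [0.55, 0.835, -0.001, -0.0]
ft_force: [0.6, 1.6, -0.3]
gripper_width: 0.998
```

```bash
python3 - <<'E'
from h import *
go([456,269,330],down(23.5))
c=calibration("wrist"); np.save("w1.npy",c["view"])
cv2.imwrite("pics/w1.png",snapshot("wrist")[:,:,::-1])
for z in (7,14): print(proj(c,[456.6,269,z]))
E
```

```text
t 0.82 tcp [418.3 297.3 338.8] shift cm [-4.09  2.35  0.88] rot [-0.1  0.1 -0.3] rows 1.1504188107239723 0.04540495962074684
[[348.9025558  222.74657577]]
[[349.51670575 225.536737  ]]
```

View pics/w1.png

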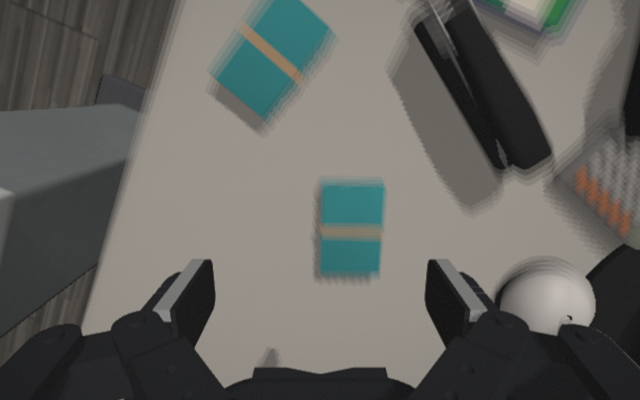

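The wrist view (blurred because the arm was still moving) shows the wanted stack centred at about (351,229), against a prediction of (349.5,225.5). The other stack is at (270,60). Next I'll go above it and look again.

Request:
drive_tool(targets="-2 1.2 3 0 0 0 1; -4.1 2.4 6 0 0 0 1; -4.1 2.4 9.5 0 0 0 1; -4.1 2.4 9.5 0 0 0 1; -4.1 2.4 9.5 0 0 0 1; -4.1 2.4 9.5 0 0 0 1; -4.1 2.4 9.5 0 0 0 1; -4.1 2.4 9.5 0 0 0 1")

```text
t: 1.53
eef_pos: [462.2, 264.9, 245.3]
orientation: [0.554, 0.832, -0.0, 0.005]
ft_force: [-0.0, 0.7, 0.3]
gripper_width: 1.001
```

```bash
python3 - <<'E'
from h import *
go([456.5,269,200],down(23.5))
c=calibration("wrist")
cv2.imwrite("pics/w2.png",snapshot("wrist")[:,:,::-1])
a=np.radians(23); 
for u,v in((-28,43.5),(28,43.5),(28,-43.5),(-28,-43.5)): print(proj(c,[456.6+u*np.cos(a)-v*np.sin(a),269+u*np.sin(a)+v*np.cos(a),14]))
E
```

```text
t 1.53 tcp [462.2 264.9 245.3] shift cm [ 0.63 -0.39  4.52] rot [ 0.3  0.5 -0.8] rows 1.098314818845565 0.1405945597778798
[[262.22672059 129.14323059]]
[[364.31307914 128.48372346]]
[[360.03765121 270.87966347]]
[[269.6057327  271.56985633]]
```

View pics/w2.png

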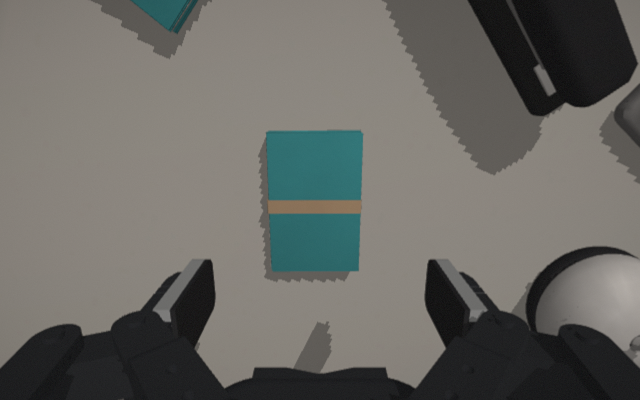

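```bash
python3 - <<'E'
from h import *
c=calibration("wrist")
P=np.array([onz(c,p,14) for p in((267,131),(363,131),(359,271),(272,271))])
m=P.mean(0);print(m,[np.linalg.norm(P[(i+1)%4]-P[i]).round(1) for i in range(4)],[np.degrees(np.arctan2(*(P[(i+1)%4]-P[i])[[1,0]])).round(1) for i in range(4)])
go([m[0],m[1],195],down(23.3))
go([m[0],m[1],175],down(23.3))
E
```

```text
[457.18673633 268.72136928  14.        ] [np.float64(52.7), np.float64(85.6), np.float64(53.8), np.float64(85.5)] [np.float64(22.6), np.float64(-67.0), np.float64(-157.5), np.float64(112.3)]
t 1.58 tcp [462.1 264.8 245. ] shift cm [ 0.59 -0.32  4.99] rot [ 0.2  0.5 -0.7] rows 1.2073341544100673 0.11786991663153752
t 1.58 tcp [462.1 264.8 245. ] shift cm [ 0.61 -0.33  6.99] rot [ 0.2  0.5 -0.7] rows 1.684257791349457 0.11786991663153752
```

Request:
drive_tool(targets="0.3 -0.2 1.5 0.2 0.5 0 1; 0.6 -0.3 3 0.2 0.5 0 0.8; 0.6 -0.3 4.5 0.2 0.5 0 0.8; 0.6 -0.3 5.5 0.2 0.5 0 0.8; 0.6 -0.3 6 0.2 0.5 0 0.8; 0.6 -0.3 6.4 0.2 0.5 0 0.8; 0.6 -0.3 6.7 0.2 0.5 0 0.8; 0.6 -0.3 6.8 0.2 0.5 0 0.8")

```text
t: 2.25
eef_pos: [457.8, 268.9, 177.2]
orientation: [0.555, 0.832, 0.001, 0.0]
ft_force: [-0.3, -0.5, -0.3]
gripper_width: 0.901
```

```bash
python3 - <<'E'
from h import *
go([457,269,175],down(22.9));print(get_obs()["ft_force"])
cv2.imwrite("pics/s3.png",cv2.resize(snapshot("side")[150:280,220:400,::-1],None,fx=4,fy=4,interpolation=2))
E
```

```text
t 2.25 tcp [457.8 268.9 177.2] shift cm [ 0.04 -0.07  0.22] rot [ 0.1 -0.  -0.3] rows 0.055774451999188686 0.03805396848228249
[-0.33137832 -0.48515247 -0.27453709]
```

View pics/s3.png

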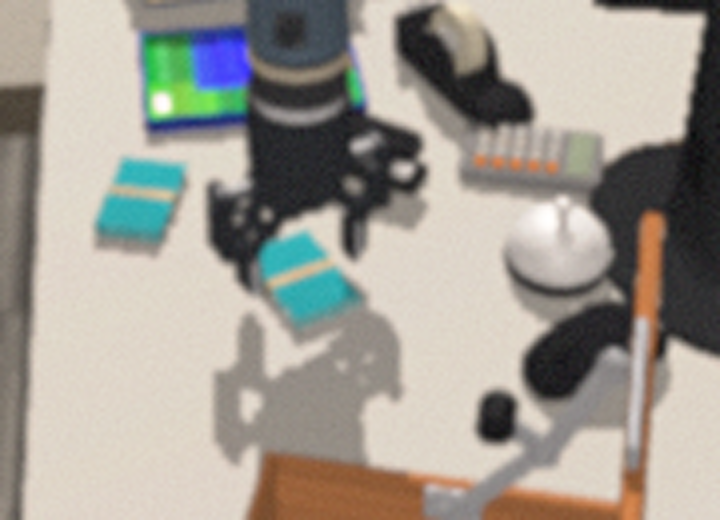

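The fingers straddle the stack, with no contact force. Now I'll close.

Request:
drive_tool(targets="0 -0.1 0.2 0 0 0 0.6; 0 -0.1 0.2 0 0 0 0.4; 0 -0.1 0.2 0 0 0 0.2; 0 -0.1 0.2 0 0 0 0; 0 -0.1 0.2 0 0 0 -0.2; 0 -0.1 0.2 0 0 0 -0.3; 0 -0.1 0.2 0 0 0 -0.3; 0 -0.1 0.2 0 0 0 -0.3", force=40)

```text
t: 2.97
eef_pos: [457.2, 268.7, 175.9]
orientation: [0.555, 0.832, 0.001, 0.001]
ft_force: [0.2, 0.5, 4.3]
gripper_width: 0.638
```

```bash
python3 - <<'E'
from h import *
go([457,269,340]);print(get_obs()["ft_force"],get_obs()["gripper_width"]*85)
cv2.imwrite("pics/w4.png",snapshot("wrist")[:,:,::-1])
E
```

```text
t 2.97 tcp [457.2 268.7 175.9] shift cm [  0.05   0.04 -16.41] rot [0. 0. 0.] rows 3.9360062257930317 0.0
[0.23230394 0.50263501 4.28873663] 54.205694985512835
```

View pics/w4.png

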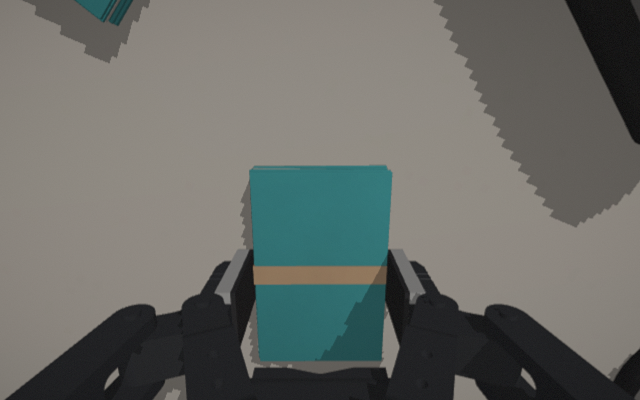

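The wrist view shows the stack held between the pads at columns 252–390, with the band centred between the fingers. The width reads 54 mm. Next I'll lift and carry it.

Request:
drive_tool(targets="0 0 -1.5 0 0 0 -0.3; 0 0 -4 0 0 0 -0.3; 0 0 -7 0 0 0 -0.3; 0 0 -10 0 0 0 -0.3; 0 0 -13 0 0 0 -0.3; 0 0 -15.5 0 0 0 -0.3; 0 0 -16.4 0 0 0 -0.3; 0 0 -16.4 0 0 0 -0.3")

```text
t: 3.68
eef_pos: [457.5, 268.7, 342.1]
orientation: [0.555, 0.832, 0.003, 0.002]
ft_force: [0.9, 0.1, -1.7]
gripper_width: 0.638
```

```bash
python3 - <<'E'
from h import *
go([441.5,-169,340],down(-16.8)); print(get_obs()["gripper_width"])
E
```

```text
t 3.68 tcp [457.5 268.7 342.1] shift cm [-39.78 -18.33   0.05] rot [ 0.4 -0.2 39.4] rows 10.503571953294248 5.509143155744898
0.6384015680006321
```

Request:
drive_tool(targets="-2 -0.9 0 0 0 3 -0.3; -5.5 -2.5 0 0 0 7 -0.3; -9 -4.1 0 0 0 12 -0.3; -12.5 -5.8 0 0 0 17 -0.3; -16 -7.4 0 0 0 22 -0.3; -19.5 -9 0 0 0 27 -0.3; -23 -10.6 0 0 0 31 -0.3; -26.5 -12.2 0 0 0 34 -0.3")

```text
t: 4.35
eef_pos: [445.7, -24.4, 337.7]
orientation: [0.775, 0.633, 0.002, -0.001]
ft_force: [1.2, 0.0, -0.5]
gripper_width: 0.635
```

```bash
python3 - <<'E'
from h import *
go([441.5,-169,340],down(-16.8)); print(get_obs()["gripper_width"])
E
```

```text
t 4.35 tcp [445.7 -24.4 337.7] shift cm [-14.25   2.48  -0.29] rot [ 0.  -0.3  5.3] rows 3.4703320255871093 0.7379390901809753
0.6354804881106406
```

Request:
drive_tool(targets="-3 0.5 0 0 0 1 -0.3; -6 1 0 0 0 2 -0.3; -9 1.5 -0.2 0 0 4 -0.3; -12 2 -0.2 0 0 5.3 -0.3; -14 2.4 -0.2 0 0 5.3 -0.3; -14.2 2.5 -0.2 0 -0.3 5.3 -0.3; -14.2 2.5 -0.2 0 -0.3 5.3 -0.3; -14.2 2.5 -0.2 0 -0.3 5.3 -0.3")

```text
t: 5.02
eef_pos: [441.3, -167.9, 336.9]
orientation: [0.803, 0.596, -0.001, -0.002]
ft_force: [-0.4, 0.2, 0.2]
gripper_width: 0.634
```

```bash
python3 - <<'E'
from h import *
go([441.5,-169,340],down(-16.8)); print(get_obs()["gripper_width"])
w=snapshot("wrist")[:,:,::-1]; t=snapshot("top")[:,:,::-1]
cv2.imwrite("pics/w5.png",w); cv2.imwrite("pics/t5.png",cv2.resize(t[130:270,330:490],None,fx=4,fy=4,interpolation=2))
E
```

```text
t 5.02 tcp [ 441.3 -167.9  336.9] shift cm [-0.1   0.05 -0.31] rot [-0.2 -0.1 -0. ] rows 0.07973248483764249 0.030587054706237175
0.6335310107613881
```

View pics/w5.png

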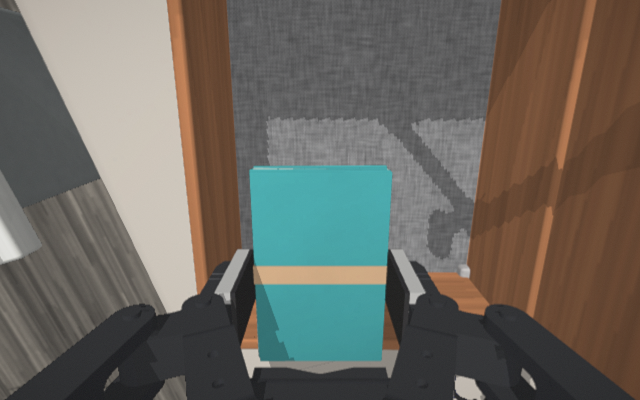

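View pics/t5.png

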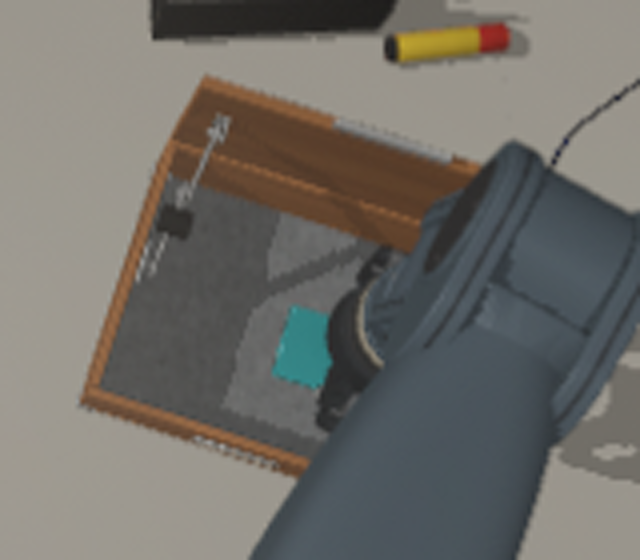

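```bash
cat >> h.py <<'E'
def chestf(p):
    r=np.load("chest.npy"); d=np.array(p)-[r[0],r[1],0]; c,q=np.cos(r[2]),np.sin(r[2])
    return np.array([c*d[0]+q*d[1],-q*d[0]+c*d[1],d[2]])
def chestw(l):
    r=np.load("chest.npy"); c,q=np.cos(r[2]),np.sin(r[2])
    return np.array([r[0]+c*l[0]-q*l[1],r[1]+q*l[0]+c*l[1],l[2]])
E
python3 - <<'E'
from h import *
c=calibration("wrist")
for n,px in dict(front0=(229,0),front1=(238,220),back0=(503,0),back1=(475,230),cornerBR=(470,272)).items(): print(n,chestf(onz(c,px,8)).round(1))
for n,px in dict(frim0=(170,0),frim1=(197,230)).items(): print(n,chestf(onz(c,px,105)).round(1))
print(chestf([441.3,-167.9,0]))
E
```

```text
front0 [-98.7  98.    8. ]
front1 [-103.1  -76.3    8. ]
back0 [105.6  98.    8. ]
back1 [107.5 -85.4   8. ]
cornerBR [ 108.  -126.9    8. ]
frim0 [-106.3   76.2  105. ]
frim1 [-104.6  -47.8  105. ]
[-30.60463563 -38.91440603   0.        ]
```

Request:
drive_tool(targets="0 0.3 2 0 0 0 -0.3; 0 0.5 5 0 0 0 -0.3; 0 0.5 8 0 0 0 -0.3; 0 0.5 10.5 0 0 0 -0.3; 0 0.5 12.5 0 0 0 -0.3; 0 0.5 14 0 0 0 -0.3; 0 0.5 14.8 0 0 0 -0.3; 0 0.5 15 0 0 0 -0.3")

```text
t: 5.78
eef_pos: [445.3, -167.2, 185.9]
orientation: [0.802, 0.597, -0.001, -0.003]
ft_force: [-1.2, -0.6, -1.3]
gripper_width: 0.636
```

```bash
python3 - <<'E'
from h import *
go([441.5,-169,185],down(-16.8)); print(get_obs()["gripper_width"],get_obs()["ft_force"])
E
```

```text
t 5.78 tcp [ 445.3 -167.2  185.9] shift cm [-0.28 -0.31  0.09] rot [-0.3 -0.1  0.2] rows 0.10329355595107412 0.05110758290463409
0.6360462444754972 [-1.15857323 -0.59393595 -1.26556605]
```

Now lower the last 2 mm and release, opening to about 70 mm, then retreat.

Request:
drive_tool(targets="0 0 0.1 0 0 0 -0.3; 0 0 0.2 0 0 0 -0.3; 0 0 0.2 0 0 0 0.6; 0 0 0.2 0 0 0 0.75; 0 0 0.2 0 0 0 0.75; 0 0 0.2 0 0 0 0.75; 0 0 -1.5 0 0 0 0.75; 0 0 -4 0 0 0 0.75")

```text
t: 6.45
eef_pos: [444.1, -166.6, 223.8]
orientation: [0.802, 0.597, -0.002, -0.005]
ft_force: [0.2, 0.3, 0.7]
gripper_width: 0.875
```

Request:
drive_tool(targets="0 0 -4 0 0 0 0.75; 0 0 -8 0 0 0 0.75; 0 0 -12 0 0 0 0.75; 0 0 -16 0 0 0 0.75; 0 0 -18 0 0 0 0.75; 0 0 -19 0 0 0 0.75; 0 0 -19 0 0 0 0.75; 0 0 -19 0 0 0 0.75")

```text
t: 7.12
eef_pos: [446.0, -167.8, 413.1]
orientation: [0.802, 0.597, -0.002, -0.006]
ft_force: [-0.5, 0.2, -1.4]
gripper_width: 0.877
```

```bash
python3 - <<'E'
from h import *
o=get_obs();print(o["t"],o["eef_pos"],o["gripper_width"],o["joints"].round(2))
s=snapshot("side")[:,:,::-1]
w=snapshot("wrist")[:,:,::-1]; t=snapshot("top")[:,:,::-1]
cv2.imwrite("pics/w6.png",w); cv2.imwrite("pics/t6.png",cv2.resize(t[130:270,330:490],None,fx=4,fy=4,interpolation=2))
cv2.imwrite("pics/s6.png",s)
E
```

```text
7.1167 [ 446.04986032 -167.84242335  413.11002573] 0.8774917751785203 [-0.5  -0.07  0.    1.65  0.    1.36]
```

View pics/w6.png

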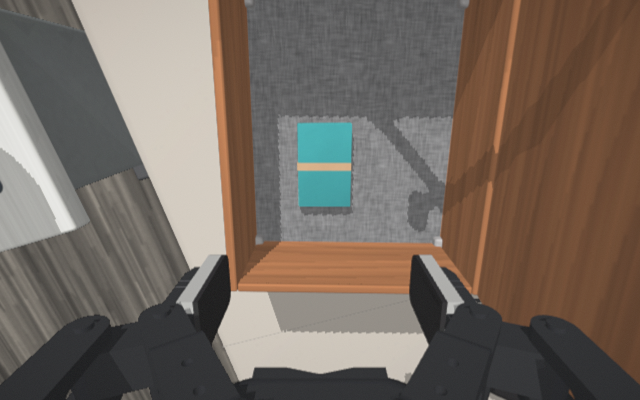

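View pics/s6.png

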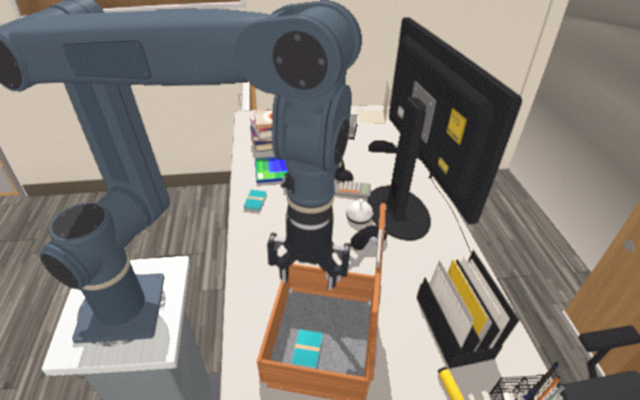

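The cards lie flat in the chest at wrist (325,165), clear of the right-hand wall and far from the stay side at the top. Inner floor corners show at (438,242), (258,241), (465,3) and (249,2). I'll refine the chest pose from these.

```bash
python3 - <<'E'
from h import *
c=calibration("wrist")
px=[(441,243),(256,242),(468,1),(247,0)]
P=np.array([onz(c,p,8) for p in px]); print([chestf(p).round(1) for p in P])
loc=np.array([(102,-122,8),(-102,-122,8),(102,122,8),(-102,122,8)])
W=lambda p:loc@np.array([[np.cos(p[2]),np.sin(p[2]),0],[-np.sin(p[2]),np.cos(p[2]),0],[0,0,1]])+[p[0],p[1],0]
r=least_squares(lambda p:(W(p)-P)[:,:2].ravel(),[480,-140,-.29]); print(r.x,np.degrees(r.x[2]),(W(r.x)-P).round(1)[:,:2].tolist())
np.save("chest.npy",r.x)
Q=np.array([onz(c,p,22) for p in((298,123),(352,124),(352,206),(298,207))]);print("cards",chestf(Q.mean(0)))
t=calibration("top"); s=calibration("side")
T=lambda l,o,k:np.array(l,float)/k+o
rt=T([(165,128),(52,447),(455,573),(548,253)],(340,140),5)-.4
print("rim top",[chestf(onz(t,p,105)).round(1) for p in rt],[chestf(onz(s,T(p,(250,190),2.8)-.4,105)).round(1) for p in [(105,206),(25,480)]])
k,e=tri([(t,T((168,228),(340,140),5)-.4),(s,T((264,180),(250,190),2.8)-.4)]);print("knob",chestf(k),k)
E
```

```text
[array([ 102.5, -126.2,    8. ]), array([-104.4, -126.9,    8. ]), array([103.9, 115.7,   8. ]), array([-101.2,  116.9,    8. ])]
[ 4.80557276e+02 -1.44458473e+02 -2.98802703e-01] -17.120133786982493 [[-1.4, -1.2], [1.9, -0.1], [-0.8, 0.8], [0.3, 0.5]]
cards [-27.41548955 -32.53578025  22.        ]
rim top [array([103.2, 131.1, 105. ]), array([-114. ,  136.1,  105. ]), array([-108.3, -124.5,  105. ]), array([ 103.7, -123.7,  105. ])] [array([-107.9,  131.1,  105. ]), array([-106.2, -124. ,  105. ])]
knob [ 24.31216292 114.14718651 182.77264297] [537.39436948 -42.52611226 182.77264297]
```

```bash
cat >> h.py <<'E'
def chestR():
    a=np.load("chest.npy")[2]; return np.array([[np.cos(a),-np.sin(a),0],[np.sin(a),np.cos(a),0],[0,0,1]])
def tilt(deg): # tool y = chest +y, tool z = down and to chest +x by deg
    a=np.radians(deg); z=np.array([np.sin(a),0,-np.cos(a)]); y=np.array([0,1.,0]); x=np.cross(y,z)
    return chestR()@np.column_stack([x,y,z])
E
python3 - <<'E'
from h import *
Rd=tilt(35); k=chestw([24,112,183]); p=k-245*Rd[:,2]; print(p); go(p,Rd)
E
```

```text
[402.1645003   -3.11868985 383.69225085]
t 7.27 tcp [ 445.6 -167.6  411. ] shift cm [14.5  -8.83  2.93] rot [-27.8 -28.4 -86.4] rows 4.131546217591421 13.282356681544483
```

Request:
drive_tool(targets="1.8 -1.1 0.4 -1.7 -1.8 -5.4 0.75; 3.6 -2.2 0.7 -3.4 -3.5 -10.8 0.75; 5.4 -3.3 1.1 -5.2 -5.3 -16.2 0.75; 7.2 -4.4 1.5 -6.9 -7.1 -21.6 0.75; 9 -5.5 1.8 -8.7 -8.9 -27 0.75; 10.8 -6.6 2.2 -10.4 -10.6 -32.4 0.75; 12.6 -7.7 2.5 -12.2 -12.4 -37.8 0.75; 14.5 -8.8 2.9 -13.9 -14.2 -43.2 0.75")

```text
t: 7.93
eef_pos: [401.6, -2.3, 381.6]
orientation: [0.514, 0.843, -0.027, 0.157]
ft_force: [0.1, 0.4, 0.8]
gripper_width: 0.874
```

```bash
python3 - <<'E'
from h import *
Rd=tilt(35); k=chestw([24,112,183]); p=k-245*Rd[:,2]; go(p,Rd)
E
```

```text
t 7.93 tcp [401.6  -2.3 381.6] shift cm [-0.15  0.04 -0.17] rot [-14.  -14.3 -42.9] rows 0.055130768787006734 6.610669054867344
```

Request:
drive_tool(targets="0 0 0 -2 -2 -6 0.75; 0 0 0 -4 -4.1 -12.2 0.75; 0 0 0 -6 -6.1 -18.3 0.75; -0.1 0 -0.1 -8 -8.2 -24.4 0.75; -0.1 0 -0.1 -10 -10.2 -30.5 0.75; -0.1 0 -0.1 -12 -12.3 -36.6 0.75; -0.1 0 -0.2 -14 -14.3 -42.9 0.75; -0.1 0 -0.2 -14 -14.3 -42.9 0.75")

```text
t: 8.6
eef_pos: [400.6, -2.7, 381.1]
orientation: [0.141, 0.944, -0.045, 0.296]
ft_force: [-0.8, 0.4, -0.8]
gripper_width: 0.87
```

```bash
python3 - <<'E'
from h import *
Rd=tilt(35); k=chestw([24,112,183]); p=k-245*Rd[:,2]; go(p,Rd)
c=calibration("wrist");w=snapshot("wrist")[:,:,::-1]; cv2.imwrite("pics/w7.png",w)
print(proj(c,k)); np.save("w7view.npy",c["view"])
E
```

```text
t 8.6 tcp [400.6  -2.7 381.1] shift cm [-0.28  0.01 -0.12] rot [ 0.  -0.1  0.1] rows 0.0720794723404438 0.02353233356271864
[[323.34422831 218.68038557]]
```

View pics/w7.png

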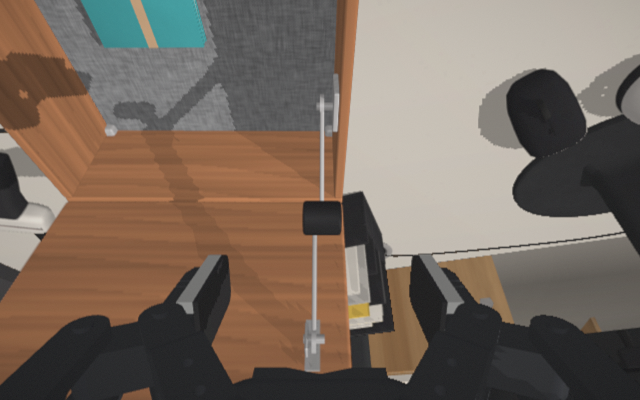

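The knob is at wrist (322,218), against a prediction of (323,219), so the position is confirmed. I'll approach along the tool axis.

```bash
python3 - <<'E'
from h import *
Rd=tilt(35); k=chestw([24,112,183]); go(k-157*Rd[:,2],Rd)
E
```

```text
t 8.65 tcp [400.7  -2.8 381.4] shift cm [-0.28  0.02  8.7 ] rot [-0.  -0.2 -0.2] rows 2.086684173152157 0.03445786148850303
```

Request:
drive_tool(targets="-0.1 0 1 0 0 0 0.5; -0.2 0 2.5 0 0 0 0.3; -0.3 0 4 0 0 0 0.2; -0.3 0 5.5 0 0 0 0.2; -0.3 0 7 0 0 0 0.2; -0.3 0 8 0 0 0 0.2; -0.3 0 8.6 0 0 0 0.2; -0.3 0 8.7 0 0 0 0.2")

```text
t: 9.32
eef_pos: [450.5, -18.3, 309.2]
orientation: [0.144, 0.944, -0.044, 0.294]
ft_force: [1.1, 0.5, -0.1]
gripper_width: 0.602
```

```bash
python3 - <<'E'
from h import *
Rd=tilt(35); k=chestw([24,112,183]); go(k-157*Rd[:,2],Rd);print(get_obs()["ft_force"],get_obs()["gripper_width"])
w=snapshot("wrist")[:,:,::-1]; cv2.imwrite("pics/w8.png",w)
s=snapshot("side")[:,:,::-1]; cv2.imwrite("pics/s8.png",cv2.resize(s[170:300,260:420],None,fx=5,fy=4.5,interpolation=2))
E
```

```text
t 9.32 tcp [450.5 -18.3 309.2] shift cm [-0.12  0.03 -0.21] rot [-0.1 -0.5 -0.2] rows 0.05821517052911943 0.06938503598635369
[ 1.05621112  0.52380078 -0.06918102] 0.6017597703571338
```

View pics/w8.png

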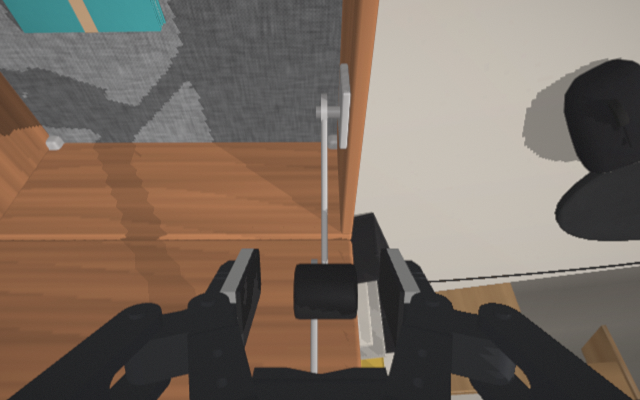

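View pics/s8.png

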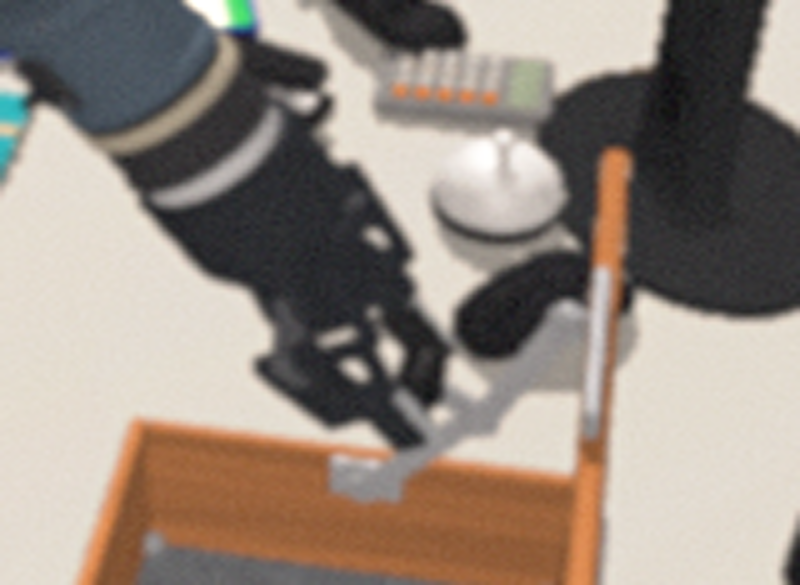

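The knob sits centred between the pads at (325,291), and the pivot pin is at (324,108). Closing now.

Request:
drive_tool(targets="0 0 0 0 0 0 0; 0 0 0 0 0 0 -0.2; 0 0 0 0 0 0 -0.4; 0 0 0 0 0 0 -0.6; 0 0 0 0 0 0 -0.9; 0 0 0 0 0 0 -0.9; 0 0 0 0 0 0 -0.9; 0 0 0 0 0 0 -0.9", force=40)

```text
t: 10.08
eef_pos: [450.9, -17.2, 312.7]
orientation: [0.143, 0.943, -0.043, 0.296]
ft_force: [-0.3, 5.4, 3.2]
gripper_width: 0.274
```

```bash
python3 - <<'E'
from h import *
o=get_obs();print(o["ft_force"],o["gripper_width"]*85,o["eef_pos"])
c=calibration("wrist");w=snapshot("wrist")[:,:,::-1]; cv2.imwrite("pics/w9.png",w)
print("pivot",chestf(onz(c,(324,108),95)))
t=o["eef_pos"]; Rm=R.from_quat(o["orientation"]).as_matrix(); print("grasp pt",chestf(t+155*Rm[:,2]),chestR().T@Rm)
E
```

```text
[-0.26749307  5.43758265  3.21376054] 23.29354208897406 [450.90071071 -17.22932318 312.70587078]
pivot [  6.56596194 113.52626606  95.        ]
grasp pt [ 22.79855072 113.39285538 185.52184673] [[-8.20549224e-01 -2.22500397e-04  5.71575823e-01]
 [ 2.11725740e-03  9.99991880e-01  3.42878833e-03]
 [-5.71571944e-01  4.02366275e-03 -8.20542091e-01]]
```

View pics/w9.png

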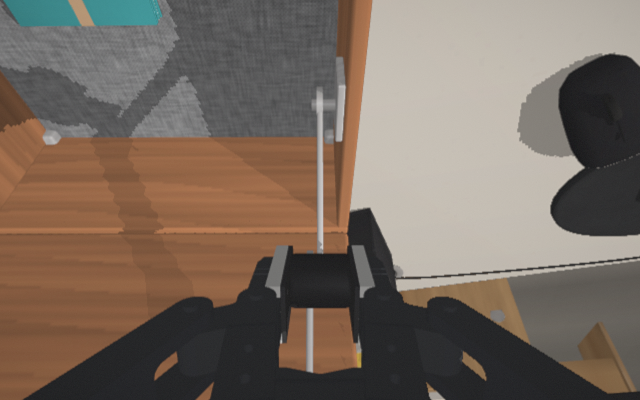

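The knob is gripped at 23.3 mm. Now I'll swing it along the arc, up and forward, by about 0.4 rad (0.14 rad brings it to dead centre).

Request:
drive_tool(targets="0.3 0 -0.3 0 0 0 -0.9; 0.7 0 -0.6 0 0 0 -0.9; 1.0 0 -0.85 0 0 0 -0.9; 1.4 0 -1.1 0 0 0 -0.9; 1.8 0 -1.35 0 0 0 -0.9; 2.1 0 -1.6 0 0 0 -0.9; 2.5 0 -1.75 0 0 0 -0.9; 2.9 0 -1.9 0 0 0 -0.9")

```text
t: 10.8
eef_pos: [418.1, -7.1, 313.0]
orientation: [0.143, 0.943, -0.043, 0.299]
ft_force: [7.1, 0.8, -1.2]
gripper_width: 0.272
```

```bash
python3 - <<'E'
from h import *
o=get_obs();print(o["t"],o["ft_force"],o["gripper_width"]*85,o["eef_pos"])
t=o["eef_pos"]; Rm=R.from_quat(o["orientation"]).as_matrix(); print("grasp pt",chestf(t+155*Rm[:,2]))
s=snapshot("side")[:,:,::-1]; cv2.imwrite("pics/s10.png",cv2.resize(s[170:300,260:420],None,fx=5,fy=4.5,interpolation=2))
E
```

```text
10.8 [ 7.05846172  0.77635996 -1.17626966] 23.085039676586064 [418.07602605  -7.10765771 312.96012619]
grasp pt [-11.01512324 113.45955845 186.15148187]
```

View pics/s10.png

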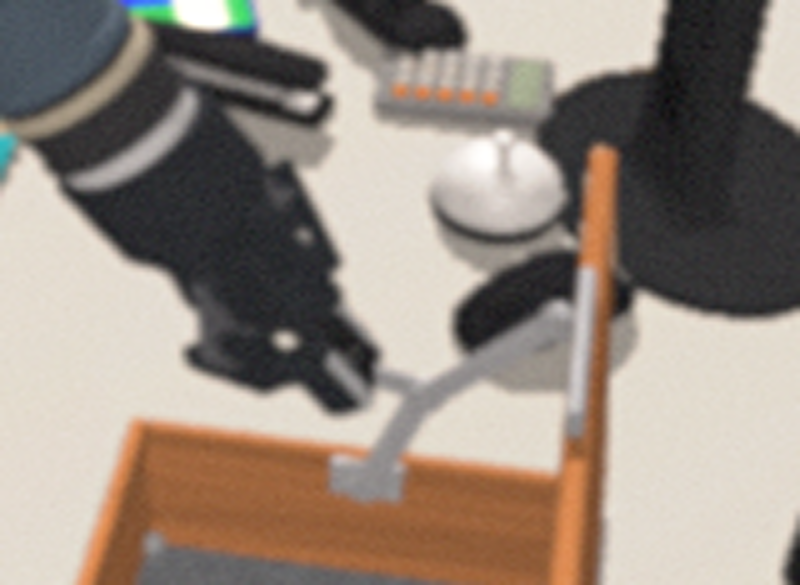

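The stay is visibly bent past centre and the lid has come forward slightly. I'll release the knob and retreat.

Request:
drive_tool(targets="0 0 0 0 0 0 -0.2; 0 0 0 0 0 0 0; 0 0 0 0 0 0 0.2; 0 0 0 0 0 0 0.2; 0 0 -1.5 0 0 0 0.2; 0 0 -4 0 0 0 0.2; 0 0 -7 0 0 0 0.2; 0 0 -10 0 0 0 0.2")

```text
t: 11.52
eef_pos: [361.7, 9.6, 394.5]
orientation: [0.143, 0.943, -0.043, 0.297]
ft_force: [1.0, 0.7, 0.7]
gripper_width: 0.599
```

```bash
python3 - <<'E'
from h import *
o=get_obs();print(o["t"],o["ft_force"],o["gripper_width"]*85,o["eef_pos"])
Rm=R.from_quat(o["orientation"]).as_matrix()
c=calibration("wrist");v=c["view"];print("cam in tool",Rm.T@(-v[:3,:3].T@v[:3,3]-o["eef_pos"]))
s=snapshot("side")[:,:,::-1]; cv2.imwrite("pics/s11.png",cv2.resize(s[170:300,260:420],None,fx=5,fy=4.5,interpolation=2))
Rd=tilt(0); go(chestw([-60,20,545]),Rd); go(chestw([150,20,545]),Rd)
E
```

```text
11.5167 [1.04480799 0.73697434 0.6578888 ] 50.893051057798324 [361.67525948   9.62750944 394.49206168]
cam in tool [72.29489441 -2.48809763 31.3542411 ]
t 11.57 tcp [360.9  10.1 402.1] shift cm [-16.47  -9.17  -5.86] rot [ 0.3 35.6 -0.1] rows 4.733842689781159 4.967600000222813
t 11.57 tcp [360.9  10.1 402.1] shift cm [-33.55  -9.18   6.35] rot [ 0.3 35.6 -0.1] rows 8.478960431305099 4.967600000222813
```

View pics/s11.png

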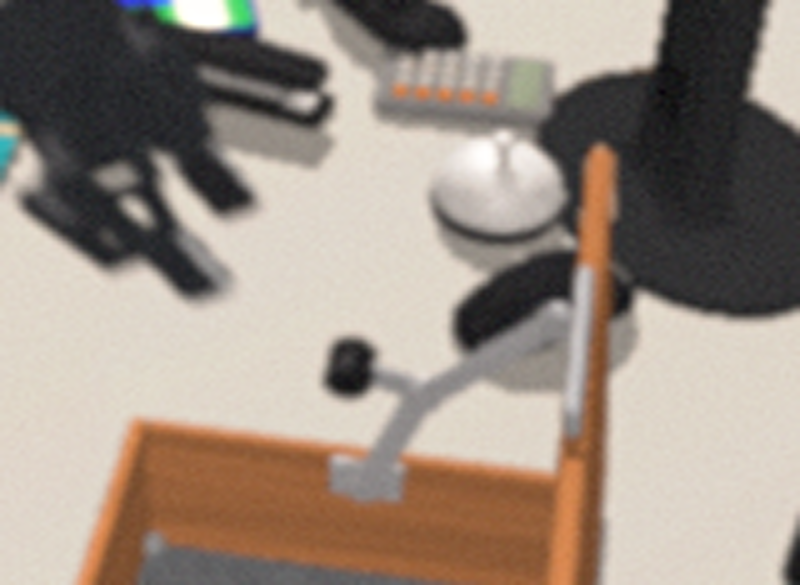

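The knob stayed forward and the lid is standing just past its starting angle, so the stay is unlocked. Before going behind the lid I'll check the free space there.

```bash
python3 - <<'E'
from h import *
t=calibration("top");s=calibration("side")
for z in(0,100,200): print(z,chestf(onz(t,(368,138),z)).round(),chestf(onz(t,(432,138),z)).round(), chestf(onz(t,(365,70),z)).round())
im=cv2.imread("pics/side0.png");cv2.imwrite("pics/c_rack.png",cv2.resize(im[180:400,360:560],None,fx=2.7,fy=2.7))
im=cv2.imread("pics/top0.png");cv2.imwrite("pics/c_rackt.png",cv2.resize(im[60:200,330:490],None,fx=4,fy=4))
E
```

```text
0 [220. 172.   0.] [292. -41.   0.] [460. 259.   0.]
100 [186. 172. 100.] [253. -25. 100.] [408. 253. 100.]
200 [152. 173. 200.] [214.  -8. 200.] [356. 248. 200.]
```

View pics/c_rack.png

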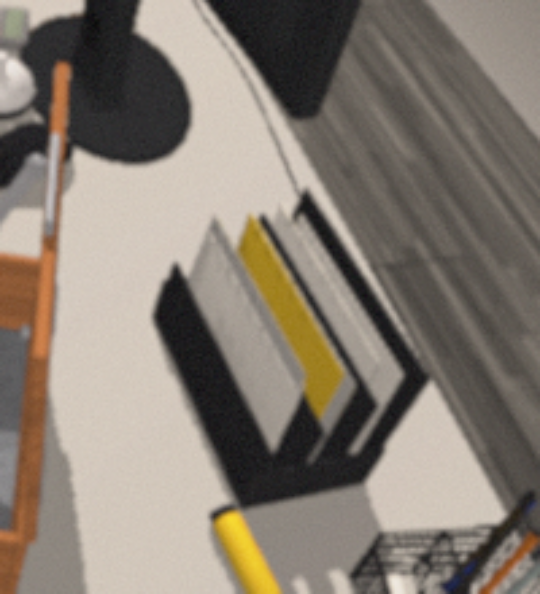

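View pics/c_rackt.png

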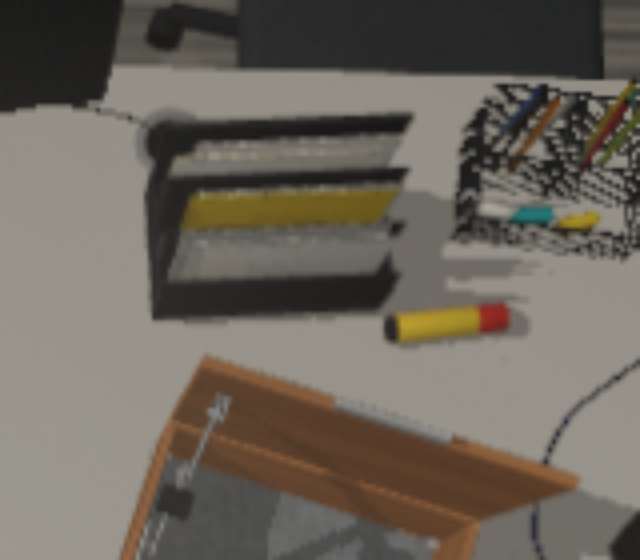

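The rack's front is at chest x of about 220 mm and it is under 200 mm high, so the fingers stay clear above z = 280 mm. I'll rise, shut the jaws and go over the lid.

```bash
python3 - <<'E'
from h import *
go(chestw([-60,55,545]),tilt(0))
E
```

```text
t 11.57 tcp [360.9  10.1 402.1] shift cm [-16.46  -5.67  -5.85] rot [ 0.3 35.6 -0.1] rows 4.403334381887576 4.967600000222813
```

Request:
drive_tool(targets="-2.5 -0.8 -2 0 5 0 0; -5 -1.7 -3 0 10 0 -0.4; -8 -2.7 -4 0 15.5 0 -0.8; -11 -3.7 -5 0 21 0 -1; -14 -4.7 -5.8 0 26.5 0 -1; -16.5 -5.7 -5.9 0.3 32 0 -1; -16.5 -5.7 -5.9 0.3 35.6 0 -1; -16.5 -5.7 -5.9 0.3 35.6 0 -1", force=30)

```text
t: 12.23
eef_pos: [442.1, -76.3, 544.1]
orientation: [0.15, 0.989, 0.001, -0.003]
ft_force: [-0.3, -0.4, 0.1]
gripper_width: -0.003
```

```bash
python3 - <<'E'
from h import *
go(chestw([155,55,540]),tilt(0)); o=get_obs(); print(o["joints"].round(2),o["gripper_width"],chestf(o["eef_pos"]))
E
```

```text
t 12.23 tcp [442.1 -76.3 544.1] shift cm [-21.19   0.18   0.28] rot [ 0.  -0.4 -0.2] rows 5.081454583433577 0.05509281486412577
[-0.32 -0.06  0.28  1.91  0.   -0.02] -0.002518097707876186 [-56.85288528  53.8042425  544.13739549]
```

Request:
drive_tool(targets="-2 0 0 0 0 0 -1; -5 0 0 0 0 0 -1; -8 0 0 0 0 0 -1; -11 0.1 0 0 0 0 -1; -14 0.1 0 0 0 0 -1; -17 0.2 0 0 0 0 -1; -19.5 0.2 0 0 0 0 -1; -21.2 0.2 0 0 0 0 -1")

```text
t: 12.9
eef_pos: [646.5, -137.5, 541.8]
orientation: [0.15, 0.989, 0.001, -0.003]
ft_force: [0.6, -0.7, 0.5]
gripper_width: 0.002
```

```bash
python3 - <<'E'
from h import *
o=get_obs(); print(o["t"],o["joints"].round(2),chestf(o["eef_pos"]),(chestR().T@R.from_quat(o["orientation"]).as_matrix())[:,2])
go(chestw([150,55,465]),tilt(0)); 
s=snapshot("side")[:,:,::-1]; cv2.imwrite("pics/s12.png",s)
E
```

```text
12.9 [-0.31  0.62  1.11  2.07  0.   -0.01] [156.50344563  55.52591774 541.82258682] [-5.46421319e-03  5.49377353e-04 -9.99984920e-01]
t 12.9 tcp [ 646.5 -137.5  541.8] shift cm [ 0.61 -0.06  7.69] rot [ 0.  -0.3 -0.1] rows 1.8489008387417512 0.04852680349199131
```

View pics/s12.png

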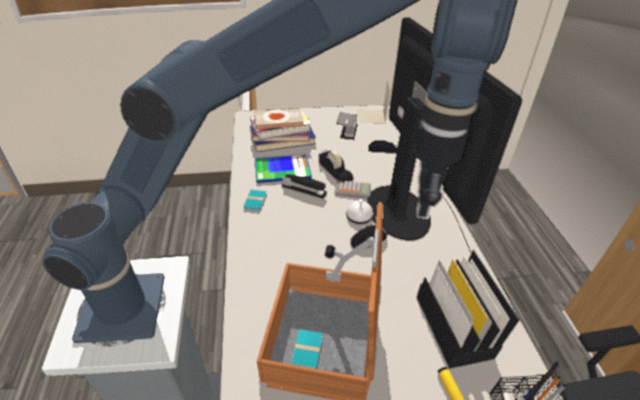

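The gripper is behind and above the lid, with clear space below. The fingers are at about (432,200) and the lid's top edge at (380,210). Now I'll descend behind the lid.

Request:
drive_tool(targets="0.3 0 1 0 0 0 -1; 0.6 0 2.5 0 0 0 -1; 0.9 0 4 0 0 0 -1; 1 0 5.5 0 0 0 -1; 1 0 7 0 0 0 -1; 1 0 7.8 0 0 0 -1; 1 0 7.8 0 0 0 -1; 1 0 7.8 0 0 0 -1")

```text
t: 13.62
eef_pos: [638.4, -134.9, 460.0]
orientation: [0.15, 0.989, 0.001, -0.005]
ft_force: [0.3, -0.0, -0.4]
gripper_width: -0.001
```

```bash
cat >> h.py <<'E'
def lidpt(al,r=190): # chest x,z of outer-face point
    a=np.radians(al); return np.array([105-r*np.cos(a)+10*np.sin(a),105+r*np.sin(a)+10*np.cos(a)])
E
python3 - <<'E'
from h import *
o=get_obs(); print(o["t"],chestf(o["eef_pos"]),o["ft_force"])
print(R.from_matrix(tilt(0).T@R.from_quat(o["orientation"]).as_matrix()).as_rotvec(degrees=True))
for al in (85,82,80,75,70,60,50,40,30,20,10,5,0,-2):
    x,z=lidpt(al); print(al,"TCP x,z",round(x+11,1),round(z+173,1))
s=snapshot("side")[:,:,::-1]; cv2.imwrite("pics/s13.png",cv2.resize(s[130:400,240:480],None,fx=2.2,fy=2.2))
E
```

```text
13.6167 [148.02347966  55.64822816 459.96214426] [ 0.2948786  -0.02065122 -0.40131945]
[-0.03289401  0.53002791  0.14172164]
85 TCP x,z 109.4 468.1
82 TCP x,z 99.5 467.5
80 TCP x,z 92.9 466.8
75 TCP x,z 76.5 464.1
70 TCP x,z 60.4 460.0
60 TCP x,z 29.7 447.5
50 TCP x,z 1.5 430.0
40 TCP x,z -23.1 407.8
30 TCP x,z -43.5 381.7
20 TCP x,z -59.1 352.4
10 TCP x,z -69.4 320.8
5 TCP x,z -72.4 304.5
0 TCP x,z -74.0 288.0
-2 TCP x,z -74.2 281.4
```

View pics/s13.png

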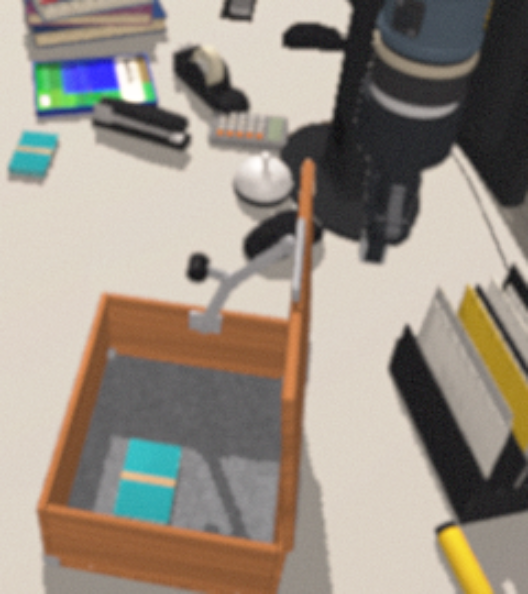

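The fingers stand behind the lid at crop (375,245), clear of everything. I'll start the push gently.

Request:
drive_tool(targets="1 0 -0.1 0 0 0 -1; 2 0 -0.2 0 0 0 -1; 3 0 -0.3 0 0 0 -1; 4 0 -0.4 0 0 0 -1; 4.8 0 -0.5 0 0 0 -1; 5.6 0 -0.5 0 0 0 -1; 6.4 0 -0.5 0 0 0 -1; 7.2 0 -0.4 0 0 0 -1")

```text
t: 14.33
eef_pos: [570.3, -113.7, 467.3]
orientation: [0.15, 0.989, 0.0, -0.001]
ft_force: [3.3, -0.9, -1.3]
gripper_width: 0.002
```

```bash
python3 - <<'E'
from h import *
o=get_obs(); p=chestf(o["eef_pos"]);print(o["t"],p,o["ft_force"])
for al in (70,65,60,55,50,45,40):
    x,z=lidpt(al); print(al,"dx,dz tool cm",round((p[0]-x-11)/10,2),round((p[2]-z-173)/10,2))
s=snapshot("side")[:,:,::-1]; cv2.imwrite("pics/s14.png",cv2.resize(s[130:400,240:480],None,fx=2.2,fy=2.2))
E
```

```text
14.3333 [ 76.68498835  55.82331958 467.28972106] [ 3.32154718 -0.87297026 -1.32321653]
70 dx,dz tool cm 1.63 0.73
65 dx,dz tool cm 3.19 1.29
60 dx,dz tool cm 4.7 1.97
55 dx,dz tool cm 6.15 2.79
50 dx,dz tool cm 7.52 3.73
45 dx,dz tool cm 8.8 4.79
40 dx,dz tool cm 9.98 5.95
```

View pics/s14.png

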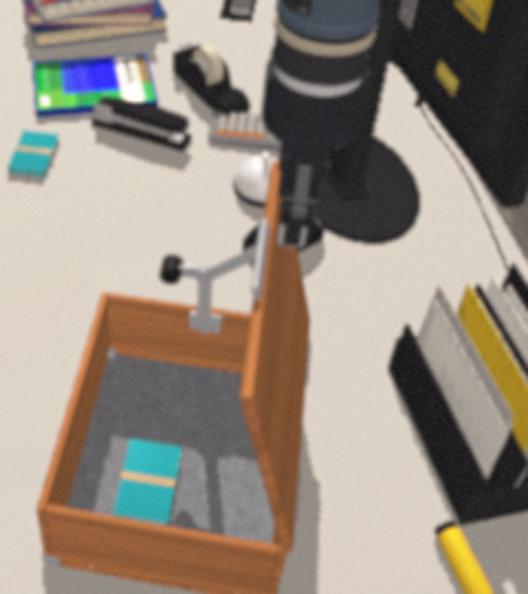

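Contact is at 3.3 N and the lid is coming forward with the knee folding. I'll continue along the arc.

Request:
drive_tool(targets="0.8 0 0.3 0 0 0 -1; 1.6 0 0.7 0 0 0 -1; 2.6 0 1.1 0 0 0 -1; 3.6 0 1.5 0 0 0 -1; 4.7 0 2 0 0 0 -1; 5.7 0 2.5 0 0 0 -1; 6.6 0 3.1 0 0 0 -1; 7.5 0 3.7 0 0 0 -1")

```text
t: 15.05
eef_pos: [497.3, -91.0, 433.0]
orientation: [0.15, 0.989, -0.0, 0.001]
ft_force: [2.4, -0.6, 0.7]
gripper_width: -0.001
```

```bash
python3 - <<'E'
from h import *
o=get_obs(); p=chestf(o["eef_pos"]);print(o["t"],p,o["ft_force"])
for al in (45,40,35,30,25,20,15):
    x,z=lidpt(al); print(al,"dx,dz tool cm",round((p[0]-x-11)/10,2),round((p[2]-z-173)/10,2))
s=snapshot("side")[:,:,::-1]; cv2.imwrite("pics/s15.png",cv2.resize(s[130:400,240:480],None,fx=2.2,fy=2.2))
E
```

```text
15.05 [2.65467721e-01 5.60528872e+01 4.32982238e+02] [ 2.38334505 -0.55828985  0.73718767]
45 dx,dz tool cm 1.15 1.36
40 dx,dz tool cm 2.34 2.52
35 dx,dz tool cm 3.42 3.78
30 dx,dz tool cm 4.38 5.13
25 dx,dz tool cm 5.22 6.56
20 dx,dz tool cm 5.94 8.06
15 dx,dz tool cm 6.52 9.61
```

View pics/s15.png

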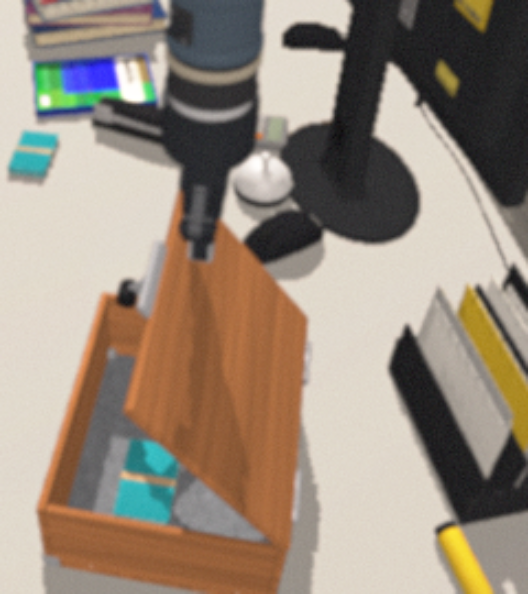

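The lid is near 50° and following the finger; the cards are undisturbed. Continuing to about 25°.

Request:
drive_tool(targets="0.5 0 0.6 0 0 0 -1; 1.1 0 1.3 0 0 0 -1; 1.7 0 2 0 0 0 -1; 2.4 0 2.7 0 0 0 -1; 3.1 0 3.5 0 0 0 -1; 3.8 0 4.4 0 0 0 -1; 4.5 0 5.4 0 0 0 -1; 5.2 0 6.5 0 0 0 -1")

```text
t: 15.77
eef_pos: [446.8, -75.1, 368.6]
orientation: [0.15, 0.989, -0.0, 0.002]
ft_force: [2.2, -1.0, 2.4]
gripper_width: 0.001
```

```bash
python3 - <<'E'
from h import *
o=get_obs(); p=chestf(o["eef_pos"]);print(o["t"],p,o["ft_force"])
for al in (25,20,15,10,5,2,0,-2):
    x,z=lidpt(al); print(al,"dx,dz tool cm",round((p[0]-x-11)/10,2),round((p[2]-z-173)/10,2))
E
```

```text
15.7667 [-52.68871107  56.29464228 368.63955431] [ 2.20414287 -0.95858726  2.3656733 ]
25 dx,dz tool cm -0.07 0.13
20 dx,dz tool cm 0.64 1.63
15 dx,dz tool cm 1.22 3.18
10 dx,dz tool cm 1.67 4.78
5 dx,dz tool cm 1.97 6.41
2 dx,dz tool cm 2.08 7.4
0 dx,dz tool cm 2.13 8.06
-2 dx,dz tool cm 2.15 8.73
```

Request:
drive_tool(targets="0.3 0 0.7 0 0 0 -1; 0.6 0 1.5 0 0 0 -1; 0.9 0 2.3 0 0 0 -1; 1.2 0 3.1 0 0 0 -1; 1.5 0 3.9 0 0 0 -1; 1.7 0 4.7 0 0 0 -1; 1.8 0 5.4 0 0 0 -1; 1.9 0 6 0 0 0 -1")

```text
t: 16.43
eef_pos: [428.5, -69.5, 307.5]
orientation: [0.15, 0.989, -0.0, 0.001]
ft_force: [0.2, -0.2, 2.1]
gripper_width: -0.001
```

```bash
python3 - <<'E'
from h import *
o=get_obs(); p=chestf(o["eef_pos"]);print(o["t"],p,o["ft_force"])
for al in (5,2,0,-2):
    x,z=lidpt(al); print(al,"dx,dz tool cm",round((p[0]-x-11)/10,2),round((p[2]-z-173)/10,2))
s=snapshot("side")[:,:,::-1]; cv2.imwrite("pics/s16.png",cv2.resize(s[130:400,240:480],None,fx=2.2,fy=2.2))
E
```

```text
16.4333 [-71.78441384  56.32645613 307.50158507] [ 0.1799794  -0.21216919  2.08296354]
5 dx,dz tool cm 0.06 0.3
2 dx,dz tool cm 0.18 1.29
0 dx,dz tool cm 0.22 1.95
-2 dx,dz tool cm 0.24 2.61
```

View pics/s16.png

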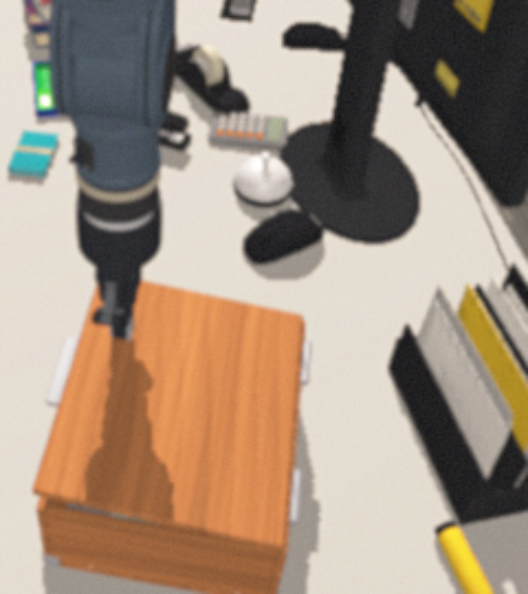

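The lid is almost shut. I'll press down slowly through the last 5° and watch the force.

Request:
drive_tool(targets="0.1 0 0.3 0 0 0 -1; 0.1 0 0.6 0 0 0 -1; 0.2 0 0.9 0 0 0 -1; 0.2 0 1.2 0 0 0 -1; 0.2 0 1.5 0 0 0 -1; 0.2 0 1.8 0 0 0 -1; 0.2 0 2 0 0 0 -1; 0.2 0 2.1 0 0 0 -1")

```text
t: 17.15
eef_pos: [425.8, -68.6, 288.2]
orientation: [0.15, 0.989, -0.0, 0.0]
ft_force: [-8.2, 1.9, 20.9]
gripper_width: -0.001
```

```bash
python3 - <<'E'
from h import *
o=get_obs(); p=chestf(o["eef_pos"]);print(o["t"],p,o["ft_force"])
E
```

```text
17.15 [-74.64429463  56.39682713 288.23713902] [-8.23451184  1.93227986 20.94312061]
```

The force rose to 21 N at TCP z = 288.2 mm, and the expected shut height is 288.0 mm. So the lid is on the rim. I'll retreat and check.

Request:
drive_tool(targets="0 0 0 0 0 0 -1; 0 0 0 0 0 0 -1; 0 0 -0.5 0 0 0 -1; 0 0 -2 0 0 0 -1; 0 0 -5 0 0 0 -1; 0 0 -8 0 0 0 -1; 0 0 -11 0 0 0 -1; 0 0 -14 0 0 0 -1")

```text
t: 17.82
eef_pos: [425.6, -68.5, 428.9]
orientation: [0.15, 0.989, -0.0, -0.0]
ft_force: [0.8, -0.9, 0.2]
gripper_width: -0.001
```

Request:
drive_tool(targets="2 3 -2 0 0 0 -1; 4 6 -4 0 0 0 -1; 5 9 -5 0 0 0 -1; 5 12 -5 0 0 0 -1; 5 15 -5 0 0 0 -1; 5 15 -5 0 0 0 -1; 5 15 -5 0 0 0 -1; 5 15 -5 0 0 0 -1")

```text
t: 18.48
eef_pos: [422.3, 89.5, 478.3]
orientation: [0.15, 0.989, -0.0, -0.001]
ft_force: [0.6, 0.3, -0.2]
gripper_width: 0.005
```

```bash
python3 - <<'E'
from h import *
o=get_obs(); p=chestf(o["eef_pos"]);print(o["t"],p,o["ft_force"])
sc=calibration("side");tc=calibration("top")
s=snapshot("side")[:,:,::-1].copy();t=snapshot("top")[:,:,::-1].copy()
def view(im,c,x0,y0,x1,y1,k,n):
    b=cv2.resize(im[y0:y1,x0:x1],None,fx=k,fy=k,interpolation=2)
    for z,col in((115,(255,0,0)),):
        for X,Y in((-113,130),(-113,-130),(105,-130),(105,130)):
            q=(proj(c,chestw([X,Y,z]))[0]-[x0,y0]+.5)*k; cv2.circle(b,tuple(int(v) for v in q),4,col,1)
    cv2.imwrite(n,b)
view(s,sc,250,240,400,400,3.6,"pics/s17.png");view(t,tc,330,130,490,270,4,"pics/t17.png")
E
```

```text
18.4833 [-124.57917288  206.42246435  478.33574008] [ 0.58817032  0.3126842  -0.2175347 ]
```

View pics/s17.png

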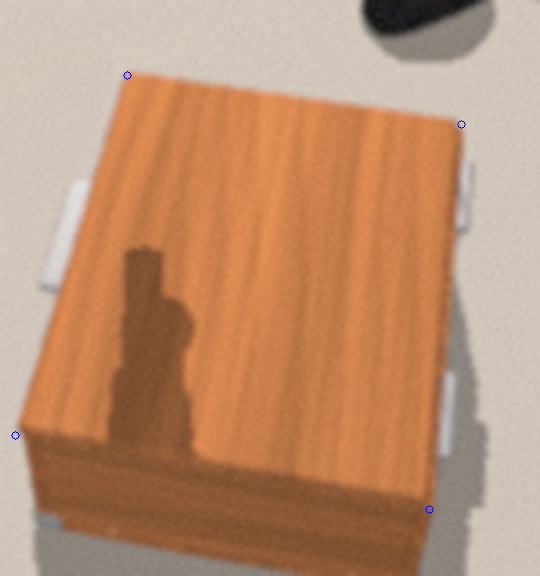

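View pics/t17.png

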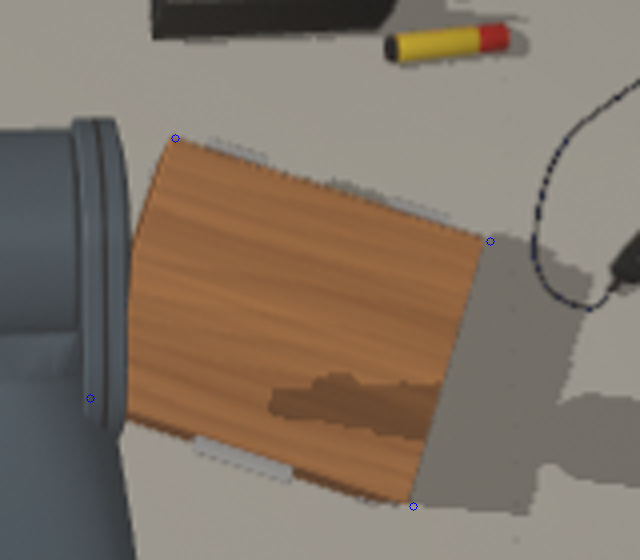

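The side view shows the lid flush on the rim with no visible gap along the near edge (22,428)–(430,497). The projected shut corners match to about 2–3 px. The robot is clear of everything, so I'll hand in.

```bash
python3 - <<'E'
from bench import *
o=get_obs();print(o["t"],o["qvel"].round(3)); print(sign_off())
E
```

```text
18.5833 [-0.01  -0.005  0.001 -0.001  0.002  0.002]
the job is handed in; nothing more can be done
None
```

The cards are in the chest, the stay is unlocked and the lid is shut. I handed the job in at 18.6 s of the 72 s allowed. The sign-off reports no verdict, so what follows rests on my own checks.

- **Cards:** I took the teal stack farther to the robot's right. It lay flat at chest x ≈ -27 mm, y ≈ -33 mm, about 155 mm from the stay-side wall. That was measured before the lid closed, and I could not see the stack after that.
- **Stay:** I pinched the knob along y and swung it about 34 mm forward. The side picture showed the knee bent past centre with the lid still up.
- **Lid:** I pushed its outer face down with the shut fingertips at about 2–3 N, and my rows kept the planned lid speed under about 0.7 rad/s. It stopped on the rim at 21 N. The tool was at z = 288.2 mm then, against 288.0 mm expected for a shut lid.
- **Last pictures:** The lid is flush with no visible gap, and the gripper is well clear of everything.

**Disagreements:** My first chest pose from the top camera was 4–5 mm off, so I refitted it from the wrist camera. The shut-lid corners still differ from the final side picture by about 2–3 px, including at the hinge side. That looks like calibration error rather than a gap.

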